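# Fit the hand rest to the dissecting microscope

## Task

Fit the loose hand rest to the right side of the dissecting microscope, like the one on the left: draw it out from under the low shelf where it is stowed tongue first, and, since the socket leaves no room for fingers beside the tongue end, take it anew further back; then angle its tongue in under the socket's hook plate and lower the rest flat so that it drops over the lock bar and lies home on its bearer, and let go. Be gentle with the microscope (never press or knock it with more than 30 N) and leave the other loose things where they stand.

Things in the scene. Friction and masses are not known exactly. Their poses are not given: they have to be found in the camera images.
- palm_rest_mid (a point): Centre of the loose hand rest: a board with black rubber palm pad on top and a metal tongue at one end, 0.22 kg (0.17 to 0.29). Wooden part 160 x 60 x 18 mm; the point is its middle, 9 mm above the underside. y points along the board to the tongue, z up through the pad, x across (60 mm). Tongue's shoulder at y = +80 mm, its tip at +96 mm, outer end of the board at -80 mm.
- palm_rest_tip (a point): Middle of the end edge of the hand rest's tongue (y = +96 mm, z = -6 mm from palm_rest_mid), same axes. The tongue is 60 mm wide, 16 mm long and 6 mm thick, flush with the board's underside, which is 3 mm below this point.
- palm_rest_notch (a point): Middle of the lock groove across the hand rest's underside, at the level of the underside: 13 mm wide (37.5 to 50.5 mm back from the tongue's tip), 10 mm deep. It drops over the lock bar.
- socket (a point): Where palm_rest_tip belongs when the rest is home in the microscope's empty right-hand socket; y inward to the microscope, z up, x away from the robot; when home the rest's axes lie along these. Floor 3 mm below this point (44 mm over the bench), back wall 3 mm inward. Two cheeks 64 mm apart, 12 mm above the floor, 6 mm thick, run 57 mm outward beside the board: no room for fingers there.
- hook_edge (a point): Middle of the outer lower edge of the socket's steel hook plate, about 12.5 mm above the socket floor and 10 mm outward of socket. The plate overhangs the tongue and is flared upward: underside about 9.5 mm above the floor at socket; its upper outer corner is 17 mm above the floor. The tongue goes under it 12 to 20 degrees nose-down; a flat rest cannot enter.
- lock_bar (a point): Top of the steel lock bar across the socket floor, 44 mm outward of socket: 8 mm high, 8 mm wide, upright sides and rounded top. The nose-down tongue passes over it.
- bearer_end (a point): Top of the outer end of the bearer, a bar 30 mm wide, 7 mm thick, level with the socket floor, that carries the board; it runs 132 mm outward from socket, and nothing is beside it beyond the cheeks. Before and below it the bench is free, from the low shelf to the row of small bystanders in front of the microscope; the bench's front edge is at world x = 0.358 m.
- microscope: Dissecting microscope, white, fixed. Origin on the bench under the middle of its base, x away from the robot, y to the left. Base 190 (x) x 150 (y) mm, 63 mm high; column at x = +70 mm, head over the stage within 40 mm of y = 0 (focus knobs 50 mm), 305 mm high, eyepieces out to x = -90 mm. A fixed rest in the left socket reaches to y = +254 mm.
- low_shelf: Low shelf, white top on two metal side panels, fixed: 156 (x) x 150 (y) mm, 50 mm high, open at both y ends, inside 132 mm wide and 42 mm high. Origin on the bench under its middle. Small things stand on it (to 102 mm over the bench, 60 mm or more behind its +y edge). The rest lies under it and sticks out 52 to 58 mm at the +y end, tongue first.
- beaker: Bystander: clear empty beaker, 55 mm across, 68 mm high; origin at the middle of its underside.
- dish: Bystander: closed shallow round dish, 66 mm across, 14 mm high; origin at the middle of its underside.
- film_can: Bystander: film canister, 33 mm across, 51 mm high; origin at the middle of its underside.
- tub: Bystander: open-topped round tub of cotton buds, 77 mm across, 80 mm high; origin at the middle of its underside.
- counter: Bystander: hand tally counter, 56x51 mm, 23 mm high; origin at the middle of its underside.
- bulb_box: Bystander: small printed carton, 50x62 mm, 50 mm high; origin at the middle of its underside.

How it is judged:
By the outcome, as a careful person would: the job done as asked, in the order asked, and still so for the second after the job is handed in, with the robot touching nothing.
It also fails if it takes over 58 s, if anything falls off the work surface, if the arm or the gripper's body presses on something with over 40 N, if the wrist force passes 120 N, or if a joint passes its speed limit or range.

## Robot

A 6-joint arm with a two-finger parallel gripper is mounted at the origin on a cart in front of the work surface, level with it; the furniture and walls round the work are solid. World frame = base frame: x ahead of the robot, y to its left, z up, the work surface at z = 0. Lengths are in m, angles in rad, forces in N, time in s.
With the tool pointing down it reaches from about 0.35 to 0.725 m from the base axis. Payload 4.3 kg.
Tool frame: the origin (TCP) lies on the centre line of the jaws, within the pads' length; the fingertips stand 22 mm ahead of it and the grasp point (between the pads) lies 3 mm ahead of it; z points along the fingers, y is the line along which they close (so a half turn about z gives the same grasp; the last joint's range is limited). The gripper opens to 85 mm and grips with 20 to 120 N. Pads are 22 mm wide; open, the fingers measure 114 mm over their backs; the gripper's body (76 mm by 85 mm) begins 54 mm behind the grasp point. The pads swing forward as they close: fully open they stand 13 mm farther back than shut.
Start: joints at [1.136, 0.377, 0.081, 1.274, 0, 1.46], TCP at [0.184, 0.545, 0.253] pointing down, gripper open.
Joint ranges: [-2.72, 2.72], [-0.84, 1.66], [-1.02, 1.22], [-1.77, 2.12], [-1.37, 1.28], [-3.14, 3.14]. Speed limits (rad/s): [2.57, 2.57, 3.14, 3.14, 3.14, 3.14].

## Interface

Orientations are given as a unit quaternion [x, y, z, w].
In Python, from bench import bot gives the robot as it stands. The module is installed in compiled form; this text tells all that it offers.
- The arm moves only by the shell command python3 -m pendant 'ROWS' [FORCE]. ROWS is text: rows parted by semicolons, each of 7 numbers parted by spaces: the shift along the tool's x, y, z in cm, then the turn, a rotation vector about the tool's x, y, z in degrees, then the opening, from 0 (shut) to 1 (fully open). In form: dx dy dz ax ay az fingers; .... A call has 1 to 8 rows; each row shifts and turns the commanded pose from where the row before left it, along the tool's axes as they then stand; what a row does not reach is not made up. A row lasts 1/10 s, in which the tool goes at most 50 mm and 8.59 degrees, less where a joint would pass 70% of its speed; a pose out of reach is approached as far as the arm can. A call is refused whole if a number of a shift passes 5 or a number of a turn 8.59, either way. A call with a gripper value outside its range is refused whole. The fingers move at their own pace and stop on an object; FORCE is the grip in N (left out, the last holds). Time passes only in rows, so rows that do not move let the fingers close. It gives the time, the measured TCP pose, the force, the opening and the grip force at its end, in the units of the state.
- bot.get_state(): the state, without advancing time (a new reading comes with each control period).
- bot.read_camera(name): name is "side" or "top"; returns a dict with "pixels" (400x640x3 uint8, red, green, blue), "camera_matrix" (3x3 intrinsics, pixels), "xyz" and "orientation" of the camera in the world. Camera axes: x right, y down, z forward; pixel columns grow to the right and rows downward; lengths in m; the calibration is good to about 2 mm. A picture is of the moment at which its call begins. There is no depth.
- bot.close_job(): hands the job in; it is judged then, once.
The state is a dict: "time": time; "joint_pos": joint angles; "qd": joint speeds; "joint_torque": joint torques, N m; "tool_pos": TCP position; "ee_rot": TCP orientation; "contact_force": force on the tool from outside, world axes, zero at the start; "torque": the same for the moment, N m; "opening": opening from 0.0 (shut) to 1.0 (fully open); "finger_force": force on a finger pad.
Only numpy, scipy, OpenCV 4.12 (cv2) and the standard library are available. Lean on these libraries where they do the work, as an engineer would, in place of code of your own. Each camera call takes 0.05 s, during which the arm holds its last target. There are 200 camera calls.

## Working session

There is one attempt and no reset: what is moved stays moved. The work goes in short steps, Python scripts to look and compute and a shell command to move; the robot and the scene stay as the last step left them, time stands still between calls to the robot, and variables do not carry over. Pictures are saved under pics/ and viewed, at most 10 in all, crops included, and the job is handed in when it is done.

```bash
mkdir -p pics
python3 - <<'E'
from bench import bot
import cv2,json,numpy as np
s=bot.get_state();print(s)
for n in("side","top"):
    c=bot.read_camera(n);cv2.imwrite(f"pics/{n}0.png",c["pixels"][...,::-1]);print(n,c["camera_matrix"],c["xyz"],c["orientation"])
E
```

```text
{'time': 0.0, 'joint_pos': array([1.13571480e+00, 3.78092716e-01, 7.96483251e-02, 1.27440854e+00,
       1.47001190e-05, 1.46050329e+00]), 'qd': array([ 0.00056366,  0.00054016, -0.00080282,  0.00013902, -0.00068955,
       -0.00042184]), 'joint_torque': array([-2.25064206e-03, -4.63602698e+01,  2.69877183e+01,  2.09711725e-02,
       -3.48767853e-04, -7.50557430e-07]), 'tool_pos': array([0.1832172 , 0.54439066, 0.25235259]), 'ee_rot': array([ 1.61681334e-01,  9.86842484e-01, -9.88327542e-04, -2.84021224e-04]), 'contact_force': array([1.00024762, 1.05818708, 0.94307266]), 'torque': array([-0.00745709,  0.01014125, -0.06737173]), 'finger_force': 0.0, 'opening': 0.9977862240093313}
side [[379.68949441   0.         320.18869459]
 [  0.         379.68949441 199.5450433 ]
 [  0.           0.           1.        ]] [0.23530491 0.95044574 0.69188643] [-0.10748989  0.86117438 -0.49162048  0.07165134]
top [[513.86550999   0.         321.5360569 ]
 [  0.         513.86550999 195.63591812]
 [  0.           0.           1.        ]] [ 0.36273594 -0.04068883  1.44234319] [-0.70394603  0.70821242 -0.04368698  0.03141033]
```

View pics/side0.png

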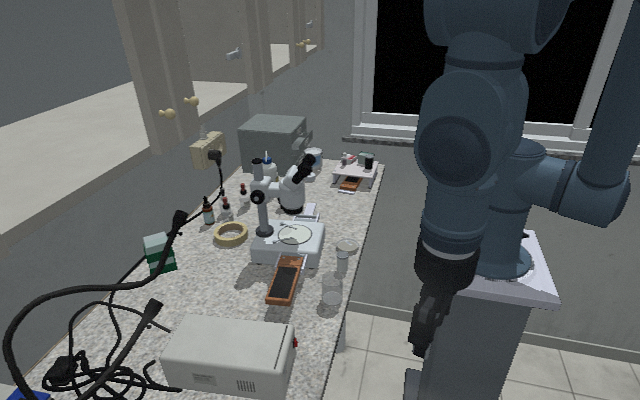

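View pics/top0.png

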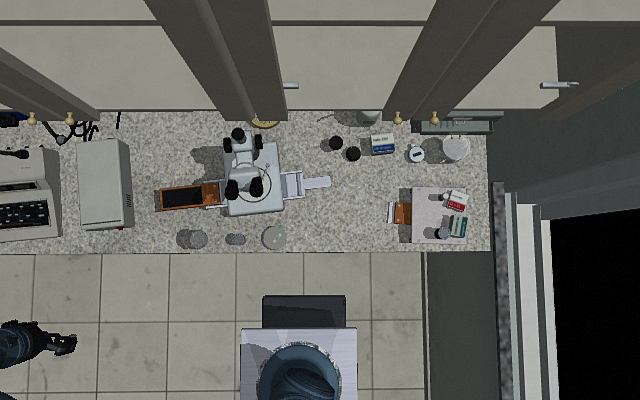

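The top view shows the rest's tongue end at about (388–412, 212), sticking out of the shelf at (412–467, 188–242). The empty socket and bearer are at (283–331, 170–200) and the microscope base at (224–282, 145–215). The side view agrees. I'll enlarge both areas.

Run:
```python
import cv2
i=cv2.imread("pics/top0.png")
a=cv2.resize(i[165:210,220:340],None,fx=6.6,fy=6.6,interpolation=cv2.INTER_CUBIC)
b=cv2.resize(i[190:235,380:500],None,fx=6.6,fy=6.6,interpolation=cv2.INTER_CUBIC)
cv2.imwrite("pics/crop0.png",cv2.vconcat([a,b]))
```

```text
(no output)
```

View pics/crop0.png

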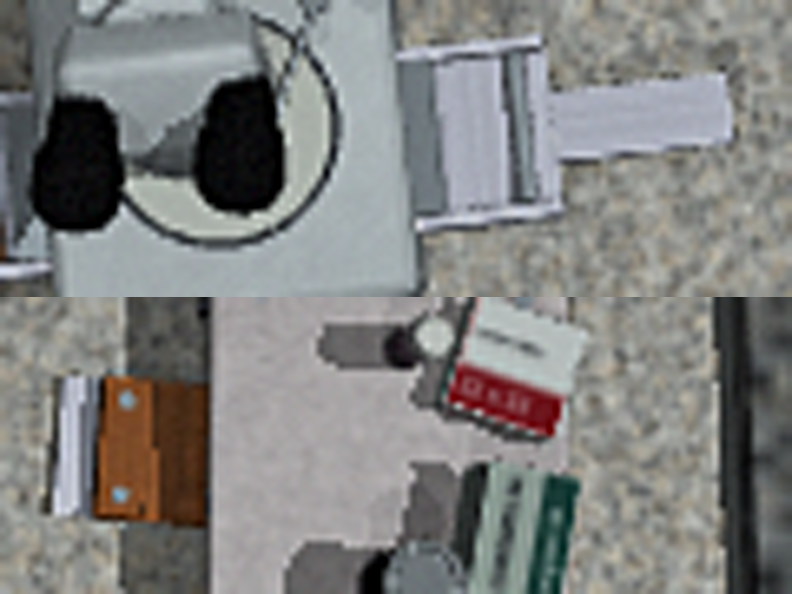

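The crop's upper half shows the socket with its bearer end at crop (726–733, 72–142) and cheek ends at (541, 37) and (562, 213). The lower half shows the tongue tip edge from (59, 377) to (50, 515) and the shoulder from (102, 377) to (95, 518). I'll turn these into world points.

```bash
cat > h.py <<'E'
import numpy as np, cv2
from scipy.spatial.transform import Rotation as R
from bench import bot
def back(c,px,z):
    d=R.from_quat(c["orientation"]).apply(np.linalg.inv(c["camera_matrix"])@[px[0],px[1],1]); o=np.array(c["xyz"])
    return o+d*(z-o[2])/d[2]
def proj(c,p):
    q=R.from_quat(c["orientation"]).inv().apply(np.atleast_2d(p)-c["xyz"])@np.array(c["camera_matrix"]).T
    return q[:,:2]/q[:,2:]
E
python3 - <<'E'
from h import *
c=bot.read_camera("top")
cr=lambda p,o:((p[0]+.5)/6.6-.5+o[0],(p[1]+.5)/6.6-.5+o[1])
S=(220,165);B=(380,190-297/6.6)
pts=[("bearer o up",(726,72),S,.044),("bearer o lo",(733,142),S,.044),("bearer i up",(552,93),S,.044),("bearer i lo",(560,160),S,.044),
("cheek o up",(541,37),S,.056),("cheek o lo",(562,213),S,.056),("cheek i up",(400,52),S,.056),("cheek i lo",(418,230),S,.056),
("bar up",(515,52),S,.052),("bar lo",(526,200),S,.052),("base lo",(418,290),S,.063),("base up",(392,20),S,.063),
("tip up",(59,377),B,.006),("tip lo",(50,515),B,.006),("sh up",(104,377),B,.018),("sh lo",(95,518),B,.018),("bd up",(208,383),B,.018),("bd lo",(208,526),B,.018),("shelf up",(212,300),B,.05),("shelf lo",(208,590),B,.05)]
for n,p,o,z in pts: print(n,np.round(back(c,cr(p,o),z)*1000,1))
E
```

```text
bearer o up [567.4 -88.   44. ]
bearer o lo [538.  -90.7  44. ]
bearer i up [558.9 -15.5  44. ]
bearer i lo [530.8 -18.8  44. ]
cheek o up [580.6 -11.3  56. ]
cheek o lo [507.5 -19.7  56. ]
cheek i up [574.6  46.9  56. ]
cheek i lo [500.8  39.4  56. ]
bar up [ 5.75e+02 -4.00e-01  5.20e+01]
bar lo [513.3  -4.8  52. ]
base lo [475.5  38.9  63. ]
base up [586.8  49.7  63. ]
tip up [ 497.7 -254.6    6. ]
tip lo [ 438.9 -249.5    6. ]
sh up [ 496.5 -271.9   18. ]
sh lo [ 436.9 -266.8   18. ]
bd up [ 493.7 -315.9   18. ]
bd lo [ 433.3 -314.4   18. ]
shelf up [ 525.3 -312.3   50. ]
shelf lo [ 405.4 -307.6   50. ]
```

Socket from three features, which agree to about 1 mm: (0.5385, 0.0415, 0.047), yaw about 6.1°. Rest tip at about (0.468, −0.252), yaw about −4.4°, sticking out about 57 mm, as stated. Next I'll work out the first moves.

```bash
cat >> h.py <<'E'
def toolR(yaw,pitch=0): # tool x = board y, tool y = board x, z down; pitch>0 = nose down (deg)
    w=np.radians(yaw);c,s=np.cos(w),np.sin(w)
    return R.from_matrix(np.array([[-s,c,0],[c,s,0],[0,0,-1]]).T)*R.from_rotvec([0,-np.radians(pitch),0])
def delta(p1,r1,p0=None,r0=None):
    st=bot.get_state()
    p0=st["tool_pos"] if p0 is None else np.array(p0); r0=R.from_quat(st["ee_rot"]) if r0 is None else r0
    print("shift cm",np.round(r0.inv().apply(np.array(p1)-p0)*100,2),"then turn deg",np.round((r0.inv()*r1).as_rotvec(degrees=True),2))
E
python3 - <<'E'
from h import *
r0=R.from_quat(bot.get_state()["ee_rot"]);t=toolR(-4.4)
delta([.33,.3,.38],r0); delta([.40,-.2,.38],t,[.33,.3,.38],r0); delta([.466,-.287,.15],t,[.4,-.2,.38],t)
E
```

```text
shift cm [-21.71 -18.51 -12.72] then turn deg [0. 0. 0.]
shift cm [-22.59 -45.15   0.07] then turn deg [-8.000e-02  5.000e-02  7.579e+01]
shift cm [-8.17  7.25 23.  ] then turn deg [0. 0. 0.]
```

```bash
python3 -m pendant '-3.1 -2.65 -1.8 0 0 0 1;-3.1 -2.65 -1.8 0 0 0 1;-3.1 -2.65 -1.8 0 0 0 1;-3.1 -2.65 -1.8 0 0 0 1;-3.1 -2.65 -1.8 0 0 0 1;-3.1 -2.65 -1.8 0 0 0 1;-3.1 -2.65 -1.8 0 0 0 1'
python3 -m pendant '-2 -4 0 0 0 0 1;-2 -4 0 0 0 0 1;-2 -4 0 0 0 0 1;-2 -4 0 0 0 0 1;-2 -4 0 0 0 0 1;-2 -4 0 0 0 0 1;-2 -4 0 0 0 0 1;-2 -4 0 0 0 0 1'
python3 -m pendant '-2 -4 0 0 0 0 1;-2 -4 0 0 0 0 1;-2 -4 0 0 0 0 1;0 0 0 0 0 8.4 1;0 0 0 0 0 8.4 1;0 0 0 0 0 8.4 1;0 0 0 0 0 8.4 1;0 0 0 0 0 8.4 1'
python3 -m pendant '0 0 0 0 0 8.4 1;0 0 0 0 0 8.4 1;0 0 0 0 0 8.4 1;0 0 0 0 0 8.4 1;0 0 0 0 0 0 1'
python3 - <<'E'
from h import *
print(bot.get_state()["joint_pos"]);delta([.466,-.287,.12],toolR(-4.4))
E
```

```text
time: 0.85
tool_pos: [0.3303, 0.2983, 0.3799]
ee_rot: [0.162, 0.987, -0.0, -0.0]
contact_force: [0.3, 0.2, 0.0]
opening: 1.006
finger_force: 0.0
time: 1.65
tool_pos: [0.3791, -0.0562, 0.3792]
ee_rot: [0.162, 0.987, 0.0, 0.0]
contact_force: [0.6, -0.3, 0.2]
opening: 0.999
finger_force: 0.0
time: 2.45
tool_pos: [0.3978, -0.1873, 0.379]
ee_rot: [0.507, 0.862, 0.0, -0.0]
contact_force: [0.5, -0.0, 1.0]
opening: 0.999
finger_force: 0.0
time: 2.95
tool_pos: [0.3979, -0.1872, 0.379]
ee_rot: [0.732, 0.681, -0.0, -0.0]
contact_force: [0.6, -0.5, 1.1]
opening: 0.998
finger_force: 0.0
[-5.84261632e-01  9.72654984e-02  3.98359433e-02  1.51401642e+00
  1.05927813e-04  1.05968952e+00]
shift cm [-9.47  7.54 25.89] then turn deg [-0.03 -0.02  0.21]
```

```bash
python3 -m pendant '-1.35 1.08 3.7 0 0 0 1;-1.35 1.08 3.7 0 0 0 1;-1.35 1.08 3.7 0 0 0 1;-1.35 1.08 3.7 0 0 0 1;-1.35 1.08 3.7 0 0 0 1;-1.35 1.08 3.7 0 0 0 1;-1.35 1.06 3.7 0 0 .2 1;0 0 0 0 0 0 1'
python3 - <<'E'
from h import *
for n in("top","side"):
    c=bot.read_camera(n);i=c["pixels"][...,::-1]
    u,v=proj(c,[.466,-.28,.02])[0].astype(int);print(n,u,v)
    i=i[v-35:v+35,u-60:u+60];cv2.imwrite(f"pics/{n}1.png",cv2.resize(i,None,fx=4,fy=4,interpolation=cv2.INTER_CUBIC))
a=cv2.imread("pics/top1.png");b=cv2.imread("pics/side1.png");cv2.imwrite("pics/pre.png",cv2.vconcat([a,b]))
delta([.466,-.287,.026],toolR(-4.4))
E
```

```text
time: 3.75
tool_pos: [0.464, -0.2861, 0.1149]
ee_rot: [0.733, 0.68, -0.001, -0.004]
contact_force: [-1.3, 0.5, -0.2]
opening: 1.0
finger_force: 0.0
top 398 212
side 347 184
shift cm [-0.08  0.08  9.38] then turn deg [-0.13 -0.11  0.09]
```

View pics/pre.png

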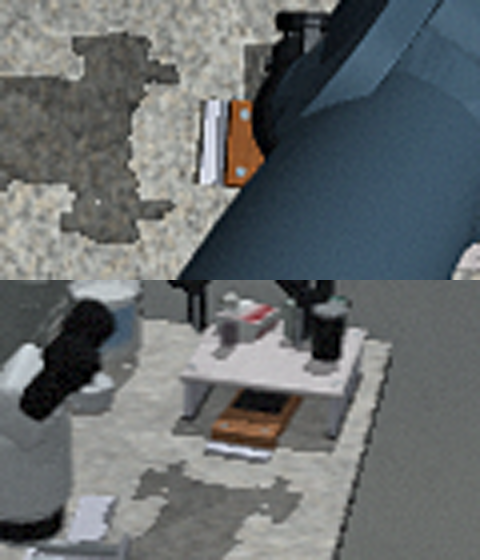

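The close view shows the fingers over the sticking-out end. The tongue is at crop (198–225, 98–185), clear of the shelf edge, and the side view agrees. I'll go down and grip.

```bash
python3 -m pendant '0 .1 4 0 0 0 1;0 0 3 0 0 0 1;0 0 2 0 0 0 1;0 0 .85 0 0 0 1;0 0 0 0 0 0 .8;0 0 0 0 0 0 .6;0 0 0 0 0 0 .5;0 0 0 0 0 0 .5' 50
python3 -m pendant '0 0 0 0 0 0 .5;0 0 0 0 0 0 .5'
```

```text
time: 4.65
tool_pos: [0.4687, -0.288, 0.0243]
ee_rot: [0.734, 0.679, 0.0, 0.002]
contact_force: [-1.0, 1.0, 6.6]
opening: 0.691
finger_force: 54.1
time: 4.85
tool_pos: [0.4687, -0.288, 0.0243]
ee_rot: [0.734, 0.679, 0.0, 0.002]
contact_force: [-1.4, 1.5, 6.4]
opening: 0.69
finger_force: 54.1
```

```bash
python3 -m pendant '0 0 -.3 0 0 0 .5;1.9 0 0 0 0 0 .5;1.9 0 0 0 0 0 .5;1.9 0 0 0 0 0 .5;1.9 0 0 0 0 0 .5;1.9 0 0 0 0 0 .5;1.9 0 0 0 0 0 .5;1.9 0 0 0 0 0 .5'
python3 -m pendant '1.9 0 0 0 0 0 .5;0 0 0 0 0 0 .5;0 0 .25 0 0 0 .5;0 0 0 0 0 0 .5'
```

```text
time: 5.65
tool_pos: [0.4774, -0.1529, 0.0251]
ee_rot: [0.734, 0.68, 0.0, -0.0]
contact_force: [1.2, 0.1, -1.5]
opening: 0.69
finger_force: 53.7
time: 6.05
tool_pos: [0.4788, -0.1338, 0.0242]
ee_rot: [0.733, 0.68, 0.002, -0.001]
contact_force: [-6.7, 7.7, 21.8]
opening: 0.685
finger_force: 55.6
```

```bash
python3 -m pendant '0 0 -.3 0 0 0 .5;0 0 0 0 0 0 1;0 0 0 0 0 0 1;0 0 -4 0 0 0 1;0 0 -4 0 0 0 1;-3 0 -4 0 0 0 1;-4 0 -3 0 0 0 1;-4 0 0 0 0 0 1'
python3 - <<'E'
from h import *
o=[]
for n in("top","side"):
    c=bot.read_camera(n);i=c["pixels"][...,::-1];cv2.imwrite(f"pics/{n}2.png",i)
    u,v=proj(c,[.476,-.17,.02])[0].astype(int);print(n,u,v)
    o.append(cv2.resize(i[v-22:v+22,u-60:u+60],None,fx=6.5,fy=6.5,interpolation=cv2.INTER_CUBIC))
cv2.imwrite("pics/c2.png",cv2.vconcat(o))
E
```

```text
time: 6.85
tool_pos: [0.4732, -0.2485, 0.1803]
ee_rot: [0.733, 0.68, 0.001, 0.005]
contact_force: [1.3, -0.8, -0.3]
opening: 1.001
finger_force: 0.0
top 359 209
side 338 199
```

View pics/c2.png

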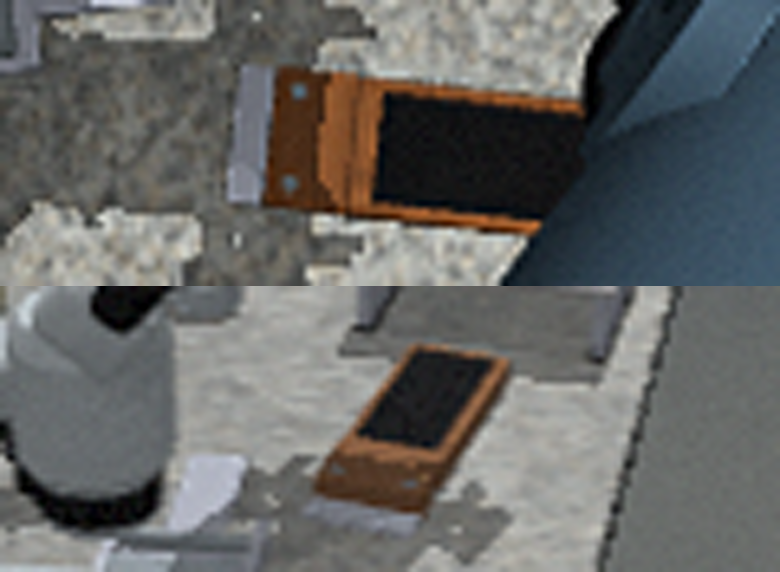

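The picture shows the rest lying flat and clear of the shelf. The tip edge runs from (243, 64) to (228, 198), the shoulder from (276, 67) to (263, 206), and the board's edges run on to (580, 101) and (535, 234).

Run:
```python
from h import *
c=bot.read_camera("top")
for p,z in[((243,64),.006),((228,198),.006),((276,67),.018),((263,206),.018),((580,101),.018),((535,234),.018)]:
    print(np.round(back(c,((p[0]+.5)/6.5-.5+299,(p[1]+.5)/6.5-.5+187),z)*1000,1))
```

```text
[ 513.4 -106.8    6. ]
[455.4 -99.7   6. ]
[ 510.8 -120.4   18. ]
[ 451.1 -114.1   18. ]
[ 495.5 -250.8   18. ]
[ 438.5 -230.3   18. ]
```

Run:
```python
from h import *
delta([.4705,-.2156,.0265],toolR(-6.5))
```

```text
shift cm [ 3.24 -0.31 14.9 ] then turn deg [0.09 0.06 1.85]
```

```bash
python3 -m pendant '1.62 -.15 3 0 0 0 1;1.62 -.15 3 0 0 0 1;0 0 3 0 0 1.85 1;0 0 3 0 0 0 1;0 0 2 0 0 0 1;0 0 .5 0 0 0 1;0 0 0 0 0 0 1;0 0 0 0 0 0 1'
python3 - <<'E'
from h import *
delta([.4705,-.2156,.0265],toolR(-6.5))
E
```

```text
time: 7.8
tool_pos: [0.4706, -0.2127, 0.031]
ee_rot: [0.745, 0.668, 0.0, 0.0]
contact_force: [0.3, 0.0, 0.0]
opening: 0.993
finger_force: 0.0
shift cm [-0.29  0.02  0.45] then turn deg [0.05 0.02 0.26]
```

```bash
python3 -m pendant '-.3 0 .4 0 0 0 .9;0 0 0 0 0 0 .75;0 0 0 0 0 0 .65;0 0 0 0 0 0 .5;0 0 0 0 0 0 .5;0 0 0 0 0 0 .5;0 0 0 0 0 0 .5' 70
python3 - <<'E'
from h import *
s=bot.get_state();print(s["tool_pos"],toolR(0).inv()*R.from_quat(s["ee_rot"]).as_rotvec(degrees=True) if 0 else (toolR(0).inv()*R.from_quat(s["ee_rot"])).as_rotvec(degrees=True))
E
```

```text
time: 8.5
tool_pos: [0.4702, -0.2163, 0.0275]
ee_rot: [0.745, 0.667, 0.0, 0.001]
contact_force: [-2.3, -0.4, 6.2]
opening: 0.674
finger_force: 75.0
[ 0.47023546 -0.21626324  0.02750077] [-0.08156014 -0.05748919  6.27988463]
```

```bash
cat >> h.py <<'E'
SO=np.array([.5385,.0415,.047]);SY=6.1
TT=np.array([.1155,0,.0245]) # tip point in tool frame
def tcp(o,h,pitch,lat=0,yaw=SY): # h = lower tip corner over socket floor (mm), o outward (mm)
    r=toolR(yaw,pitch);w=np.radians(yaw)
    # lower tip corner = tip point + 3 mm along tool z
    p=SO-[0,0,.003]+np.array([np.sin(w),-np.cos(w),0])*o/1e3+np.array([np.cos(w),np.sin(w),0])*lat/1e3+[0,0,h/1e3]
    return p-r.apply(TT+[0,0,.003]),r
E
python3 - <<'E'
from h import *
st=bot.get_state();r0=R.from_quat(st["ee_rot"]);up=st["tool_pos"]+[0,0,.12]
p,r=tcp(60,35,0);print(p);delta(p,r,up,r0);p,r=tcp(60,35,15);print(p);delta(p,r,*tcp(60,35,0))
E
```

```text
[ 0.55714934 -0.13300631  0.1065    ]
shift cm [9.23 7.72 4.1 ] then turn deg [  0.08   0.06 -12.38]
[ 0.5559748  -0.1220158   0.13545656]
shift cm [ 1.11  0.   -2.9 ] then turn deg [  0. -15.  -0.]
```

```bash
python3 -m pendant '0 0 -2 0 0 0 .5;0 0 -4 0 0 0 .5;0 0 -4 0 0 0 .5;0 0 -2 0 0 0 .5;2.3 1.9 0 0 0 0 .5;2.3 1.9 0 0 0 0 .5;2.3 1.9 0 0 0 0 .5;2.3 1.9 0 0 0 0 .5'
python3 -m pendant '0 0 0 0 0 -6.2 .5;0 0 0 0 0 -6.2 .5;0 0 0 0 -7.5 0 .5;0 0 0 0 -7.5 0 .5;0 0 0 0 0 0 .5;0 0 0 0 0 0 .5'
python3 - <<'E'
from h import *
p,r=tcp(60,35,15);delta(p,r);p1,r=tcp(45,20,15);delta(p1,r)
st=bot.get_state();print(st["tool_pos"]);print("cmd tip",st["tool_pos"]+R.from_quat(st["ee_rot"]).apply(TT))
o=[]
for n in("top","side"):
    c=bot.read_camera(n);i=c["pixels"][...,::-1];cv2.imwrite(f"pics/{n}3.png",i)
    u,v=proj(c,SO)[0].astype(int);print(n,u,v)
    o.append(cv2.resize(i[v-22:v+22,u-35:u+85] if n=="top" else i[v-22:v+22,u-60:u+60],None,fx=6.5,fy=6.5,interpolation=cv2.INTER_CUBIC))
cv2.imwrite("pics/c3.png",cv2.vconcat(o))
E
```

```text
time: 9.3
tool_pos: [0.5557, -0.1317, 0.1464]
ee_rot: [0.745, 0.667, -0.0, -0.0]
contact_force: [-0.2, 0.8, -2.2]
opening: 0.676
finger_force: 76.0
time: 9.9
tool_pos: [0.5547, -0.1317, 0.146]
ee_rot: [0.662, 0.738, -0.087, 0.096]
contact_force: [0.7, -0.2, -3.1]
opening: 0.678
finger_force: 76.0
shift cm [1.19 0.24 0.78] then turn deg [-0.04 -0.13  0.13]
shift cm [3.02 0.24 1.84] then turn deg [-0.04 -0.13  0.13]
[ 0.55465102 -0.13170491  0.1460066 ]
cmd tip [ 0.54318182 -0.02698714  0.09268544]
top 282 186
side 303 223
```

View pics/c3.png

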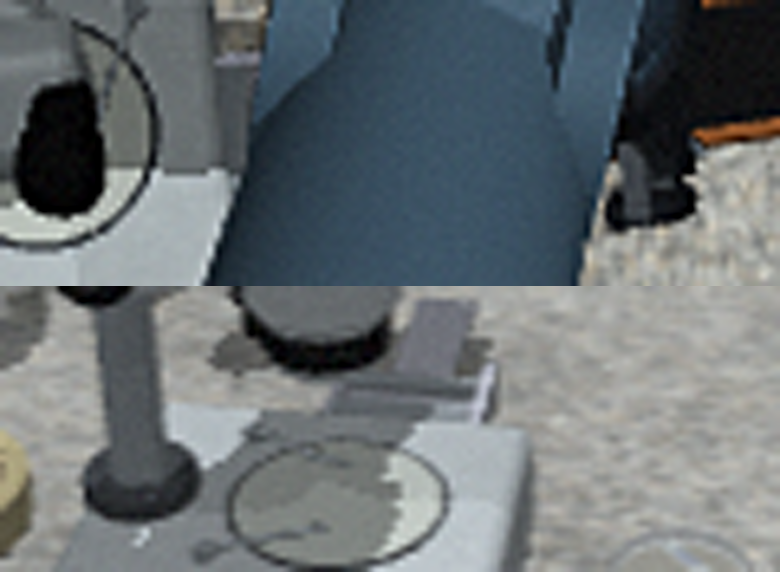

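The top view is blocked by the forearm, and this side crop is too tight to show the rest. I'll view a wider side crop.

Run:
```python
from h import *
c=bot.read_camera("side");st=bot.get_state();r=R.from_quat(st["ee_rot"])
for nm,q in[("tipL",[.1155,-.03,.0245]),("tipR",[.1155,.03,.0245]),("tail",[-.06,0,.02]),("tcp",[0,0,0])]: print(nm,proj(c,st["tool_pos"]+r.apply(q))[0].round(1))
i=c["pixels"][...,::-1];cv2.imwrite("pics/c4.png",cv2.resize(i[130:240,260:400],None,fx=5.4,fy=5.4,interpolation=cv2.INTER_CUBIC))
```

```text
tipL [317.5 199.4]
tipR [298.7 198.2]
tail [316.4 161.8]
tcp [313.3 168.7]
```

View pics/c4.png

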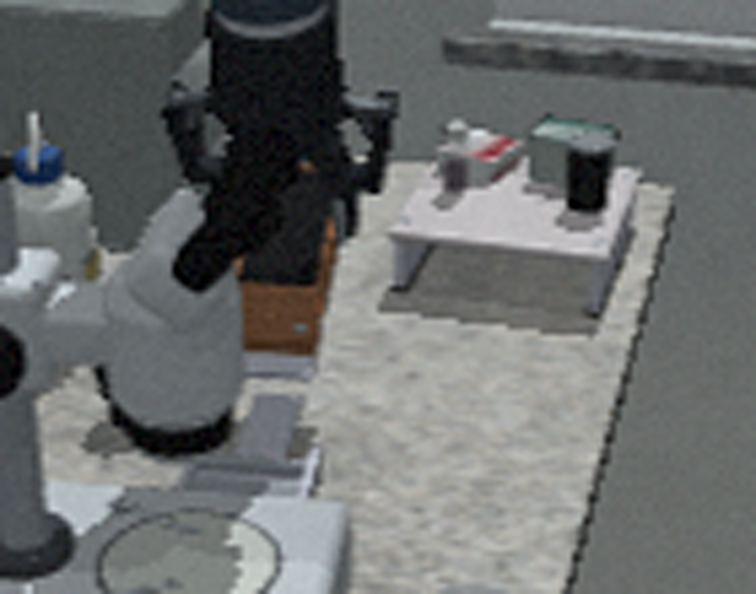

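The side view shows the tongue's robot-side corner at full-image (318.5, 199.6), where 317.5 was predicted for the tip. The cheek's outer corner is at about (319, 213). I'll check the cheek prediction and the edges numerically.

Run:
```python
from h import *
c=bot.read_camera("side");st=bot.get_state();r=R.from_quat(st["ee_rot"]);T=st["tool_pos"]
w=np.radians(SY);u=np.array([np.sin(w),-np.cos(w),0]);l=np.array([np.cos(w),np.sin(w),0])
S=lambda o,lat,h:proj(c,SO-[0,0,.003]+u*o/1e3+l*lat/1e3+[0,0,h/1e3])[0].round(1)
print("cheek out end top outer",S(57,-38,12),"inner",S(57,-32,12),"cheek inner end outer",S(0,-38,12),"far cheek",S(57,32,12))
print("tongue top tip",proj(c,T+r.apply([.1155,-.03,.0215]))[0],"bot",proj(c,T+r.apply([.1155,-.03,.0275]))[0],"board shoulder top",proj(c,T+r.apply([.0995,-.03,.0095]))[0])
g=c["pixels"].astype(int).sum(2)//3
print("cols 300..325")
for v in [188,190,192,*range(195,202),*range(210,222)]: print(v,g[v,300:326])
```

```text
cheek out end top outer [319.1 211.8] inner [317.2 211.7] cheek inner end outer [316.2 221.9] far cheek [297.3 210.4]
tongue top tip [317.47057708 198.67562106] bot [317.58794227 200.02912146] board shoulder top [317.99281079 192.33973953]
cols 300..325
188 [ 95  95  99  99  89  62  64  62  64  68  68  74  61  62  65  61  61  59
  63  94 148 167 169 173 175 167]
190 [ 96  97  96 100  88  61  60  66  62  66  62  62  57  66  87 103  95  61
  80 127 166 164 163 162 167 163]
192 [ 98  96 101 101  89  50  50  60  60  56  67  62  64  66  64  59  62  55
  57 112 164 162 168 166 165 162]
195 [103 102 100  98  98 109 121 103 106 106 104  99  82  87  79  65  62  56
 108 170 174 177 174 174 171 170]
196 [105 101 101  96 100 115 126 125 126 128 124 125 127 127 125 126 126 124
 139 172 162 161 164 164 163 167]
197 [101 101 101 101  97 112 124 123 123 126 127 127 126 127 125 124 125 117
 125 167 160 151 147 153 158 167]
198 [101 103 102  94  99 111 130 130 132 124 124 126 126 125 127 124 134 147
 138 158 161 160 155 150 154 154]
199 [106 102 104 101  89  96 102  95  89  81  83  88  92 100 104 111 
[... 895 characters left out ...]

 188 115 158 154 156 155 152 149]
216 [ 80  79  81  81  82  83  84  86  91  91  92  91  98 102 106 107 150 196
 133 107 159 141 143 150 154 149]
217 [106  96  98  95  88  90  87  85  78  82  78  77  78  77  74  84 145 191
 100 118 150 143 137 138 144 149]
218 [104 110 111 111 119 112 116 119 118 116 118 111 103 106 102 126 174 182
  84 111 144 139 142 144 153 156]
219 [ 95  95  97  99  96  96 101  97  93 115 147 148 157 160 159 173 207 174
  78 113 156 154 154 160 163 156]
220 [ 94  92  95  93  96  95  94  92  88 115 143 146 146 148 144 156 182 117
 115 171 169 162 164 161 157 151]
221 [112 107 109 104 102  98  88 109 151 148 142 144 144 142 145 168 184  91
 114 158 161 157 152 154 162 162]
```

```bash
python3 -m pendant '1 .22 .6 0 0 0 .5;1 .22 .6 0 0 0 .5;1 0 .6 0 0 0 .5;0 0 0 0 0 0 .5;0 0 0 0 0 0 .5'
cat > look.py <<'E'
from h import *
c=bot.read_camera("side");st=bot.get_state();r=R.from_quat(st["ee_rot"]);T=st["tool_pos"]
w=np.radians(SY);u=np.array([np.sin(w),-np.cos(w),0]);l=np.array([np.cos(w),np.sin(w),0])
e=T+r.apply(TT+[0,0,.003])-SO+[0,0,.003];a=(toolR(SY).inv()*r).as_rotvec(degrees=True)
print("o %.1f lat %.1f h %.1f"%(-0+e@u*1e3,e@l*1e3,e[2]*1e3),"rot",a.round(2),"F",st["contact_force"].round(1))
for n,q in[("tip top",[.1155,-.03,.0215]),("tip bot",[.1155,-.03,.0275]),("far tip top",[.1155,.03,.0215]),("sh top",[.0995,-.03,.0095])]:print(n,proj(c,T+r.apply(q))[0].round(1))
v,x=proj(c,SO)[0][::-1].astype(int)
cv2.imwrite("pics/look.png",cv2.resize(c["pixels"][v-40:v+20,x-40:x+40,::-1],None,fx=9.5,fy=9.5,interpolation=cv2.INTER_CUBIC));print("crop org",x-40,v-40)
E
python3 look.py; cp pics/look.png pics/look1.png
```

```text
time: 10.6
tool_pos: [0.5565, -0.1074, 0.1205]
ee_rot: [0.662, 0.738, -0.088, 0.097]
contact_force: [0.0, 0.3, -2.0]
opening: 0.675
finger_force: 75.9
o 45.9 lat 2.4 h 20.5 rot [ 1.000e-02 -1.501e+01 -7.000e-02] F [ 0.   0.6 -2.7]
tip top [315.1 209.9]
tip bot [315.2 211.2]
far tip top [296.1 208.6]
sh top [315.6 203.5]
crop org 263 183
```

View pics/look1.png

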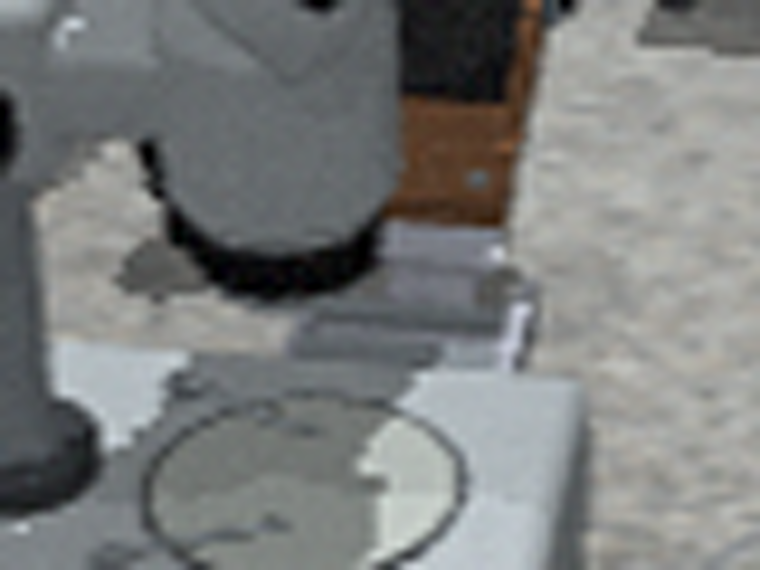

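The tongue's near corner is at about (315.5, 210.1) against a predicted (315.2, 210.5). The cheek's inner edge runs from (316.7, 214) to (315.2, 221). I'll refine the lateral offset from the edge profiles.

Run:
```python
from h import *
c=bot.read_camera("side");st=bot.get_state();r=R.from_quat(st["ee_rot"]);T=st["tool_pos"]
g=np.mean([bot.read_camera("side")["pixels"].astype(float).mean(2) for _ in range(4)],0).astype(int)
w=np.radians(SY);u=np.array([np.sin(w),-np.cos(w),0]);l=np.array([np.cos(w),np.sin(w),0])
S=lambda o,lat,h:proj(c,SO-[0,0,.003]+u*o/1e3+l*lat/1e3+[0,0,h/1e3])[0].round(2)
for o in(57,40,20,0):print(o,"outer",S(o,-38,12),"inner",S(o,-32,12))
for n,q in[("tip top",[.1155,-.03,.0215]),("tongue root top",[.0995,-.03,.0215]),("sh top",[.0995,-.03,.0095]),("60 back",[.0555,-.03,.0095])]:print(n,proj(c,T+r.apply(q))[0].round(2))
for v in [190,194,198,202,*range(204,223)]: print(v,g[v,309:324])
```

```text
57 outer [319.13 211.84] inner [317.24 211.72]
40 outer [318.29 214.76] inner [316.38 214.63]
20 outer [317.27 218.27] inner [315.33 218.14]
0 outer [316.22 221.9 ] inner [314.25 221.76]
tip top [315.01 209.74]
tongue root top [315.78 206.01]
sh top [315.53 203.33]
60 back [317.6  193.42]
190 [ 28  27  26  23  19  16  14  37  62  56 110 163 161 162 164]
194 [ 65  67  61  60  63  64  66  59  47 102 176 172 169 157 149]
198 [ 59  56  64  65  64  66  72  68  89 154 158 159 162 153 151]
202 [ 63  63  62  69  66  62  53  82 148 171 168 171 176 171 167]
204 [ 49  45  48  45  45  45  39 104 176 178 176 166 163 163 166]
205 [ 43  43  43  46  46  44  51 118 182 179 167 156 159 168 173]
206 [108 106  97  86  84  77  80 125 172 167 169 169 167 169 175]
207 [126 127 128 126 126 127 127 136 153 157 169 180 171 167 170]
208 [124 125 126 126 125 125 123 138 158 167 171 171 165 164 164]
209 [125 126 125 124 126 136 160 158 155 154 154 159 158 157 158]
210 [ 91  99 102 106 112 117 124 156 162 161 158 152 150 150 152]
211 [101 112 112 105  93  94  85  85 117 162 155 143 135 139 145]
212 [116 117 119 111  95  87  84 112 144 129 139 151 153 149 150]
213 [115 117 119 113  84  86  88 108 135 112 114 143 151 154 155]
214 [112 117 118 111  84  80  88  99 122 109 119 155 153 157 163]
215 [100 100 113 123  92  94  90 126 198 187 120 155 150 154 157]
216 [ 92  92  96  96  96  97  97 145 196 139 109 157 142 147 152]
217 [ 80  80  79  78  76  75  83 148 190  99 116 149 140 136 138]
218 [116 116 110 107 105 102 121 177 181  80 111 146 140 139 145]
219 [150 147 140 139 147 159 174 204 173  98 140 158 153 156 159]
220 [147 147 147 147 147 141 158 182 116 117 169 167 166 160 162]
221 [146 145 145 141 143 142 170 182  94 119 158 160 158 155 157]
222 [188 188 186 185 187 186 185 175 158 168 162 156 147 142 142]
```

Run:
```python
from h import *
A=(22,6,15,2.0);B=(12,3.5,15,2.0);C=(2,2,15,2.0)
delta(*tcp(*A));delta(*tcp(*B),*tcp(*A));delta(*tcp(*C),*tcp(*B))
```

```text
shift cm [ 2.75 -0.09  0.83] then turn deg [0.06 0.02 0.01]
shift cm [ 1.03  0.   -0.02] then turn deg [0. 0. 0.]
shift cm [ 1.   -0.   -0.11] then turn deg [0. 0. 0.]
```

```bash
python3 -m pendant '.9 -.05 .28 0 0 0 .5;.9 0 .28 0 0 0 .5;.95 0 .27 0 0 0 .5;0 0 0 0 0 0 .5;0 0 0 0 0 0 .5';python3 look.py
python3 -m pendant '.5 0 0 0 0 0 .5;.5 0 0 0 0 0 .5;0 0 0 0 0 0 .5;0 0 0 0 0 0 .5';python3 look.py
```

```text
time: 11.4
tool_pos: [0.5533, -0.0829, 0.1054]
ee_rot: [0.662, 0.738, -0.088, 0.096]
contact_force: [-0.1, 0.0, -2.3]
opening: 0.675
finger_force: 76.0
o 21.1 lat 1.2 h 5.1 rot [  0.07 -14.97  -0.09] F [-0.6  0.3 -2.5]
tip top [314.3 218.4]
tip bot [314.4 219.7]
far tip top [295.  217.1]
sh top [314.8 211.9]
crop org 263 183
time: 11.85
tool_pos: [0.5523, -0.0735, 0.103]
ee_rot: [0.662, 0.738, -0.087, 0.096]
contact_force: [-1.4, 1.2, -3.2]
opening: 0.673
finger_force: 76.0
o 11.5 lat 1.3 h 2.7 rot [  0.06 -14.95  -0.08] F [-1.3  1.  -2.6]
tip top [313.8 220.8]
tip bot [313.9 222.1]
far tip top [294.4 219.5]
sh top [314.3 214.3]
crop org 263 183
```

```bash
python3 -m pendant '.3 0 -.07 0 0 0 .5;.3 0 -.07 0 0 0 .5;0 0 0 0 0 0 .5;0 0 0 0 0 0 .5';python3 look.py|head -1
python3 -m pendant '.2 0 -.05 0 0 0 .5;.2 0 -.05 0 0 0 .5;0 0 0 0 0 0 .5';python3 look.py
```

```text
time: 12.3
tool_pos: [0.5518, -0.0678, 0.103]
ee_rot: [0.662, 0.738, -0.087, 0.097]
contact_force: [-3.3, -0.8, -2.1]
opening: 0.676
finger_force: 76.0
o 5.7 lat 1.4 h 2.6 rot [  0.05 -14.98  -0.06] F [-4.  -0.9 -2.4]
time: 12.65
tool_pos: [0.5514, -0.0638, 0.103]
ee_rot: [0.662, 0.738, -0.088, 0.097]
contact_force: [-4.5, -2.2, -1.8]
opening: 0.677
finger_force: 76.0
o 1.6 lat 1.5 h 2.5 rot [  0.04 -15.    -0.06] F [-4.1 -2.7 -1.6]
tip top [313.2 222.7]
tip bot [313.3 224. ]
far tip top [293.7 221.3]
sh top [313.7 216.1]
crop org 263 183
```

A light sideways push from the far cheek, so I'll back off 1.5 mm sideways and feel for the back wall.

```bash
python3 -m pendant '0 -.15 0 0 0 0 .5;0 0 0 0 0 0 .5';python3 look.py|head -1
python3 -m pendant '.15 0 -.04 0 0 0 .5;0 0 0 0 0 0 .5';python3 look.py|head -1
python3 -m pendant '.15 0 -.04 0 0 0 .5;0 0 0 0 0 0 .5';python3 look.py|head -1
```

```text
time: 12.9
tool_pos: [0.551, -0.0635, 0.1033]
ee_rot: [0.663, 0.738, -0.086, 0.097]
contact_force: [-1.4, -0.4, -2.5]
opening: 0.676
finger_force: 76.0
o 1.3 lat 1.3 h 3.0 rot [ -0.1  -14.94  -0.03] F [-1.7 -0.7 -2.1]
time: 13.15
tool_pos: [0.5508, -0.0622, 0.1034]
ee_rot: [0.663, 0.738, -0.087, 0.097]
contact_force: [-0.7, -1.0, -2.5]
opening: 0.675
finger_force: 76.0
o -0.0 lat 1.2 h 3.0 rot [ -0.09 -14.98  -0.03] F [-0.8 -0.5 -2.5]
time: 13.4
tool_pos: [0.5506, -0.0607, 0.1034]
ee_rot: [0.663, 0.738, -0.087, 0.097]
contact_force: [-0.6, 0.5, -2.6]
opening: 0.674
finger_force: 76.0
o -1.5 lat 1.2 h 3.0 rot [ -0.08 -14.98  -0.04] F [ 0.2  0.1 -1.6]
```

```bash
for k in 1 2; do python3 -m pendant '.15 0 -.02 0 0 0 .5;0 0 0 0 0 0 .5' >/dev/null;python3 look.py|head -1; done
```

```text
o -1.8 lat 1.2 h 2.9 rot [ -0.07 -15.13  -0.  ] F [ 0.4 -5.4 -0.6]
o -1.9 lat 1.3 h 2.9 rot [ -0.06 -15.3    0.03] F [-0.3 -8.9  0.5]
```

Contact shows at an indicated o = −1.8, and the back wall predicts about −1.5, so the longitudinal estimate holds. Next I back off to o = 0 and work out the lowering arc.

```bash
python3 -m pendant '-.45 0 .1 0 0 0 .5;0 0 0 0 0 0 .5' >/dev/null; python3 look.py|head -1
python3 - <<'E'
from h import *
L=[(0,2.6,15),(0,1.8,11),(0,1.2,7),(0,.8,3),(0,.5,0)]
for a,b in zip(L,L[1:]): delta(*tcp(*b),*tcp(*a))
E
```

```text
o -0.4 lat 0.4 h 2.4 rot [-1.000e-02 -1.489e+01 -3.000e-02] F [-0.9 -0.4 -1.9]
shift cm [-0.14 -0.    0.89] then turn deg [0. 4. 0.]
shift cm [-0.15  0.    0.87] then turn deg [0. 4. 0.]
shift cm [-0.16 -0.    0.85] then turn deg [0. 4. 0.]
shift cm [-0.13  0.    0.64] then turn deg [0. 3. 0.]
```

```bash
python3 -m pendant '-.14 0 .89 0 4 0 .5;0 0 0 0 0 0 .5'; python3 look.py|head -1;  python3 -m pendant '-.15 0 .87 0 4 0 .5;0 0 0 0 0 0 .5'; python3 look.py|head -1
```

```text
time: 14.4
tool_pos: [0.5502, -0.0668, 0.0941]
ee_rot: [0.666, 0.74, -0.064, 0.071]
contact_force: [0.5, -1.1, -2.4]
opening: 0.674
finger_force: 76.0
o 0.4 lat 0.2 h 1.3 rot [  0.04 -10.98   0.04] F [ 0.5 -0.4 -1.6]
time: 14.65
tool_pos: [0.5505, -0.0698, 0.086]
ee_rot: [0.668, 0.742, -0.041, 0.045]
contact_force: [0.3, -0.1, -2.5]
opening: 0.678
finger_force: 76.0
o 0.3 lat 0.2 h 0.8 rot [ 0.05 -7.06  0.02] F [ 0.5  0.5 -1.1]
```

```bash
python3 -m pendant '-.08 0 .42 0 2 0 .5;0 0 0 0 0 0 .5'; python3 look.py|head -1
```

```text
time: 14.9
tool_pos: [0.5508, -0.0705, 0.0823]
ee_rot: [0.668, 0.743, -0.03, 0.033]
contact_force: [-0.1, -0.1, -2.6]
opening: 0.674
finger_force: 76.0
o -0.2 lat 0.4 h 0.9 rot [ 0.02 -5.07 -0.04] F [-0.2 -0.5 -1.2]
```

```bash
python3 -m pendant '-.12 0 .63 0 3 0 .5;0 0 0 0 0 0 .5'; python3 look.py|head -1;  python3 -m pendant '-.1 0 .43 0 2 0 .5;0 0 0 0 0 0 .5'; python3 look.py|head -1
```

```text
time: 15.15
tool_pos: [0.551, -0.0726, 0.076]
ee_rot: [0.668, 0.744, -0.012, 0.013]
contact_force: [-0.3, -0.3, -2.8]
opening: 0.678
finger_force: 76.0
o 0.1 lat 0.4 h 0.6 rot [ 0.02 -2.08 -0.01] F [ 0.3 -0.2 -2.1]
time: 15.4
tool_pos: [0.5512, -0.0735, 0.0719]
ee_rot: [0.668, 0.744, -0.001, 0.0]
contact_force: [-1.0, -0.2, -2.4]
opening: 0.674
finger_force: 76.0
o 0.1 lat 0.5 h 0.4 rot [ 0.01 -0.08 -0.03] F [-0.4  0.4 -1.2]
```

Flat, with the groove over the bar and no resistance. I'll lower until it rests, then release.

```bash
python3 -m pendant '0 0 .05 0 0 0 .5;0 0 0 0 0 0 .5'; python3 look.py|head -1;python3 -m pendant '0 0 .03 0 0 0 .5;0 0 0 0 0 0 .5'; python3 look.py|head -1
```

```text
time: 15.65
tool_pos: [0.5515, -0.0731, 0.0717]
ee_rot: [0.668, 0.744, -0.0, 0.0]
contact_force: [-1.1, -0.0, -1.5]
opening: 0.677
finger_force: 76.0
o -0.2 lat 0.6 h 0.1 rot [-0.02 -0.03 -0.07] F [-0.  -0.5 -2.2]
time: 15.9
tool_pos: [0.5514, -0.0732, 0.0715]
ee_rot: [0.668, 0.744, 0.0, 0.0]
contact_force: [-1.8, 1.0, 1.6]
opening: 0.672
finger_force: 76.4
o -0.2 lat 0.6 h 0.1 rot [-0.03  0.02 -0.06] F [-0.7  0.5  2. ]
```

```bash
python3 -m pendant '0 0 0 0 0 0 .75;0 0 0 0 0 0 .85;0 0 0 0 0 0 1;0 0 0 0 0 0 1;0 0 -1.5 0 0 0 1;0 0 -3 0 0 0 1;0 0 -4 0 0 0 1;0 0 -4 0 0 0 1' 20
python3 -m pendant '-3 -2 -3 0 0 0 1;-4 -2 -2 0 0 0 1;-4 -2 0 0 0 0 1;-4 -2 0 0 0 0 1;-4 -2 0 0 0 0 1;-4 -2 0 0 0 0 1;0 0 0 0 0 0 1'
python3 - <<'E'
from h import *
o=[]
for n in("top","side"):
    c=bot.read_camera(n);i=c["pixels"][...,::-1];cv2.imwrite(f"pics/{n}9.png",i)
    u,v=proj(c,SO)[0].astype(int)
    o.append(cv2.resize(i[v-22:v+22,u-35:u+85] if n=="top" else i[v-34:v+10,u-60:u+60],None,fx=6.5,fy=6.5,interpolation=cv2.INTER_CUBIC));print(n,u,v)
cv2.imwrite("pics/c9.png",cv2.vconcat(o))
c=bot.read_camera("top")
w=np.radians(SY);uu=np.array([np.sin(w),-np.cos(w),0]);l=np.array([np.cos(w),np.sin(w),0])
ou,ov=proj(c,SO)[0].astype(int)
for nm,oo,la in(("end-",176,-30),("end+",176,30),("sh-",16,-30),("sh+",16,30)):
    print(nm,((proj(c,SO+uu*oo/1e3+l*la/1e3+[0,0,.015])[0]-[ou-35,ov-22]+.5)*6.5).round())
E
```

```text
time: 16.75
tool_pos: [0.5507, -0.0734, 0.197]
ee_rot: [0.668, 0.744, -0.0, -0.001]
contact_force: [0.4, 0.6, -0.8]
opening: 1.005
finger_force: 0.0
time: 17.45
tool_pos: [0.4548, -0.3198, 0.246]
ee_rot: [0.671, 0.742, -0.001, 0.001]
contact_force: [-0.4, 0.7, -0.4]
opening: 0.996
finger_force: 0.0
top 282 186
side 303 223
end- [659. 166.]
end+ [642.  25.]
sh- [277. 209.]
sh+ [261.  67.]
```

View pics/c9.png

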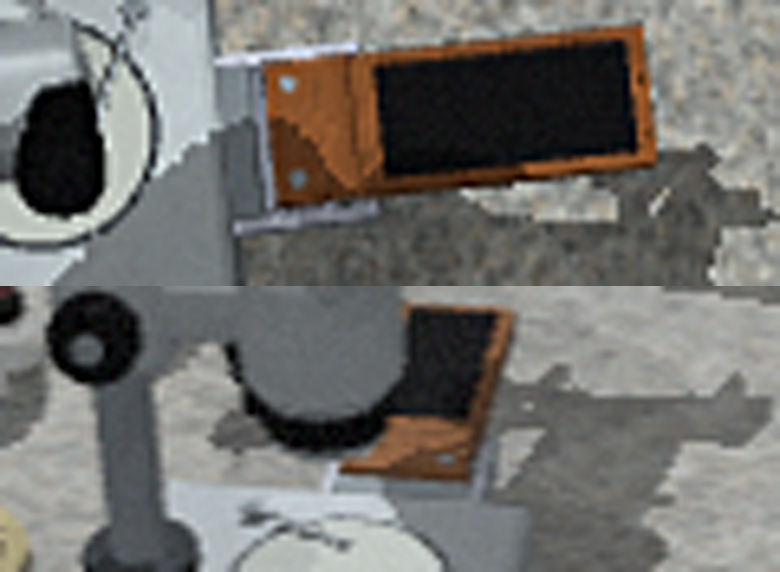

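The rest lies flat between the cheeks with its tongue under the hook plate. Its end corners at (642, 25) and (657, 165) match the predicted home position to within half a pixel. I'll hand in.

```bash
python3 -c "
from bench import bot
print(bot.close_job())"
```

```text
the job is handed in; nothing more can be done
None
```

The hand rest is fitted in the right-hand socket: drawn out, regripped further back, tongue under the hook plate, lying flat over the lock bar and released. I handed the job in after about 17.5 s of robot time, and no reading I took while the tongue was in the socket passed about 10 N.

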